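Check the tin hinges, load the good tin and close it

ROBOT

A 6-joint arm with a two-finger parallel gripper is mounted at the origin on the work surface. World frame = base frame: x ahead of the robot, y to its left, z up, the work surface at z = 0. Lengths are in m, angles in rad, forces in N, time in s.
With the tool pointing down it reaches from about 0.3 to 1 m from the base axis. Payload 5.1 kg.
Tool frame: the origin (TCP) lies midway between the tips of the shut fingers; the grasp point (between the pads) lies 19 mm behind it (manip.pinch_z is the distance from the TCP to the grasp point, in m); z points along the fingers, y is the line along which they close (so a half turn about z gives the same grasp; the last joint's range is limited). The gripper opens to 95 mm and grips with 3 to 60 N. Pads are 20 mm wide; open, the fingers measure 119 mm over their backs; the gripper's body (75 mm by 180 mm) begins 59 mm behind the grasp point.
Start: joints at [-1.396, 0.124, 1.65, -0, 1.367, -0.083], TCP at [0.166, -0.629, 0.215] pointing down, gripper open.
Joint ranges: [-2.61, 2.61], [-1.02, 2.33], [0.03, 2.71], [-1.35, 4.49], [0.32, 2.68], [-2.91, 2.91]. Speed limits (rad/s): [2.57, 2.57, 3.14, 3.14, 3.14, 3.14].

INTERFACE

Orientations are given as a 3x3 rotation matrix whose columns are the frame's x, y, z axes.
In Python, from station import manip, planner, cams gives the robot as it stands. Calls block until the motion is done:
- manip.move_pose(position, orientation): joint-space move of the TCP to a pose.
- manip.move_straight(position, ori=None, speed=0.15, contact_N=None): straight line of the TCP; ori=None keeps the orientation; speed is the mean speed in m/s. With contact_N (N) it stops when the force on the tool has changed by that much, and returns True; else False.
- manip.move_j(angles): joint-space move.
- manip.move_gripper(opening, force=None): finger opening in m; force is the grip in N (None keeps the last); returns when the fingers have stopped.
- manip.wait(seconds).
- planner.solve_ik(position, orientation): joint angles nearest the present ones, or None.
- manip.sense(): the state.
- cams.capture(name): name is "scene" or "top"; returns the picture (480x640x3 uint8, red, green, blue); there is no depth.
- cams.calibration(name): a dict with "camera_matrix" (3x3 intrinsics, pixels), "dist" ([k1, k2, p1, p2, k3] as OpenCV has them; the pictures are not rectified), "camera_from_world" (4x4, takes a point from world to camera coordinates). Camera axes: x right, y down, z forward; pixel columns grow to the right and rows downward; lengths in m; the calibration is good to about 2 mm. A picture is of the moment at which its call begins. calibration takes no time and is no camera call.
A pose or a line that the arm cannot do raises manip.MotionError and nothing moves.
- manip.hand_in(): hands the job in; it is judged then, once.
The state is a dict: "time": time; "joint_positions": joint angles; "qd": joint speeds; "joint_torque": joint torques, N m; "eef_pos": TCP position; "tcp_rot": TCP orientation; "contact_force": force on the tool from outside, world axes, zero at the start; "torque": the same for the moment, N m; "opening": finger opening in m; "gripper_force": force on a finger pad.
Only numpy, scipy, OpenCV 4.12 (cv2) and the standard library are available. Lean on these libraries where they do the work, as an engineer would, in place of code of your own. Each camera call takes 0.05 s, during which the arm holds its last target. There are 200 camera calls.

TASK

Swing the lids of both green tins up, upright or further, feeling for the one that swings freely; the other is stiff. Then lay the red eraser block in the free-swinging tin and gently shut its lid fully. The stiff tin stays empty with its lid left standing open, and everything else stays where it is.

Things in the scene. Friction and masses are not known exactly. Their poses are not given: they have to be found in the camera images.
- tin_p: green hinged storage tin, fixed to the counter, looks just like the other. Origin at the centre of its underside; x across it (95 mm) to its hinge side, the far side from the robot; y along it (150 mm), z up. Body 44 mm high; walls and floor 4 mm thick (inside 87 x 142 x 40 mm). One of the two tins has a stiff hinge, told only by touch; either may stand on the left.
- hinge_p (a point): middle of the hinge line of tin_p, at x = +47.5 mm, z = 44 mm of the tin, running along its y. A free hinge resists with about 0.05 N m (under 2 N on a fingertip), a stiff one with about 0.7 N m (7 N or more at the lid's edge, 12 N pushing 60 mm from the hinge) while it moves, less once the push stops
- lid_p (a joint): opening angle in rad of the lid of tin_p: 0 shut, 1.57 upright, 2.1 at its stop, leaning back. It starts ajar at 0.9 to 1.2 and stays at whatever angle it is left. The lid is a 4 mm plate (60 g) reaching 103 mm from the hinge, 158 mm along it, with a round rolled bead (12 mm thick) along its free edge.
- edge_p (a point): middle of the free edge of tin_p's lid, on its outer face: 95 mm from the hinge line; shut it lies 48 mm above the counter
- tin_q: green hinged storage tin, fixed to the counter, looks just like the other. Origin at the centre of its underside; x across it (95 mm) to its hinge side, the far side from the robot; y along it (150 mm), z up. Body 44 mm high; walls and floor 4 mm thick (inside 87 x 142 x 40 mm). One of the two tins has a stiff hinge, told only by touch; either may stand on the left.
- hinge_q (a point): middle of the hinge line of tin_q, at x = +47.5 mm, z = 44 mm of the tin, running along its y. A free hinge resists with about 0.05 N m (under 2 N on a fingertip), a stiff one with about 0.7 N m (7 N or more at the lid's edge, 12 N pushing 60 mm from the hinge) while it moves, less once the push stops
- lid_q (a joint): opening angle in rad of the lid of tin_q: 0 shut, 1.57 upright, 2.1 at its stop, leaning back. It starts ajar at 0.9 to 1.2 and stays at whatever angle it is left. The lid is a 4 mm plate (60 g) reaching 103 mm from the hinge, 158 mm along it, with a round rolled bead (12 mm thick) along its free edge.
- edge_q (a point): middle of the free edge of tin_q's lid, on its outer face: 95 mm from the hinge line; shut it lies 48 mm above the counter
- eraser_center (a point): centre of the red eraser block with a white paper sleeve, 64 (x) x 34 (y) x 26 (z) mm, about 60 g, lying flat on the turntable; the point is 13 mm above its underside. Axes along its edges
- turntable: chrome rotary desk turntable, disc 300 mm across whose top is 30 mm above the counter; origin on the counter under its middle. The disc can turn if pushed (about 0.15 N m); it carries the eraser, stapler, punch and jar
- stapler: white stapler on the turntable, 130 x 36 x 55 mm; origin under its middle, x along it. Loose; to be left alone.
- punch: yellow two-hole punch on the turntable, 110 x 46 x 60 mm; origin under its middle, x along it. Loose; to be left alone.
- jar: glass jar of pushpins with domed tin lid on the turntable, 68 mm across, 77 mm high; origin under its middle. Loose; to be left alone.
- nameplate: walnut name plate stand at the back, 200 mm long along y, 62 mm high; origin under its middle. Loose; to be left alone.
- tape: black tape dispenser at the back, 60 x 150 x 84 mm; origin under its middle. Loose; to be left alone.
Mind the look-alikes: they are no part of the job. Leave any blue or turquoise look-alike of the tin_q alone.

How it is judged:
On the way, in this order (a step that is already met when the one before it is completed fails the run):
1. both lids have been swung open, upright or very nearly so (value of joint each of lid_p, lid_q above 1.4 rad), for 0.2 s.
2. the eraser lies in one of the open tins (((x of eraser_center in the frame of tin_p between -0.0435 and 0.0435 m and y of eraser_center in the frame of tin_p between -0.071 and 0.071 m and z of eraser_center in the frame of tin_p between 0 and 0.032 m and value of joint lid_p above 0.5 rad) or (x of eraser_center in the frame of tin_q between -0.0435 and 0.0435 m and y of eraser_center in the frame of tin_q between -0.071 and 0.071 m and z of eraser_center in the frame of tin_q between 0 and 0.032 m and value of joint lid_q above 0.5 rad))), for 0.2 s.
At the end, for the whole second after the job is handed in: the eraser lies inside one tin, that tin's lid is shut (joint under 0.04 rad) and still, and the other tin is empty with its lid open (joint over 1.0 rad). The shut one can only be the free-swinging tin, as forcing the stiff lid down fails (((x of eraser_center in the frame of tin_p between -0.0435 and 0.0435 m and y of eraser_center in the frame of tin_p between -0.071 and 0.071 m and z of eraser_center in the frame of tin_p between 0 and 0.032 m and value of joint lid_p below 0.04 rad and velocity of joint lid_p below 0.1 rad/s and value of joint lid_q above 1 rad) or (x of eraser_center in the frame of tin_q between -0.0435 and 0.0435 m and y of eraser_center in the frame of tin_q between -0.071 and 0.071 m and z of eraser_center in the frame of tin_q between 0 and 0.032 m and value of joint lid_q below 0.04 rad and velocity of joint lid_q below 0.1 rad/s and value of joint lid_p above 1 rad))); the robot touches nothing.
It fails at once if the tin holding the eraser has its lid forced down against a stiff hinge (over 5.5 N on it while it moves shut) ((value of joint lid_p between 0.15 and 1.3 rad and velocity of joint lid_p below -0.05 rad/s and contact force between anything else and lid_p above 5.5 N and x of eraser_center in the frame of tin_p between -0.0435 and 0.0435 m and y of eraser_center in the frame of tin_p between -0.071 and 0.071 m and z of eraser_center in the frame of tin_p between 0 and 0.032 m) or (value of joint lid_q between 0.15 and 1.3 rad and velocity of joint lid_q below -0.05 rad/s and contact force between anything else and lid_q above 5.5 N and x of eraser_center in the frame of tin_q between -0.0435 and 0.0435 m and y of eraser_center in the frame of tin_q between -0.071 and 0.071 m and z of eraser_center in the frame of tin_q between 0 and 0.032 m)).
It fails at once if a bystander is disturbed (shifted by more than 30 mm) (distance of any of stapler, punch, jar, nameplate, tape from where it was at the start of the episode above 0.03 m).
It fails at once if a bystander is knocked over (angle between any of stapler, punch, jar, nameplate, tape's own z axis and vertical above 0.4 rad).
It also fails if it takes over 67 s, if anything falls off the work surface, if the arm or the gripper's body presses on something with over 40 N, if the wrist force passes 120 N, or if a joint passes its speed limit or range.

## Working session

There is one attempt and no reset: what is moved stays moved. The work goes in short steps, each a Python script; the robot and the scene stay as the last script left them, time stands still between calls to the robot, and variables do not carry over. Pictures are saved under pics/ and viewed, at most 10 in all, crops included, and the job is handed in when it is done.

```bash
mkdir -p pics; ls; python3 - <<'E'
from station import manip, planner, cams
import cv2, numpy as np
for n in ("scene","top"):
    im=cams.capture(n); cv2.imwrite(f"pics/{n}0.png",im[:,:,::-1])
    c=cams.calibration(n); print(n,c["camera_matrix"],c["dist"]); T=np.array(c["camera_from_world"]); print("pos",-T[:3,:3].T@T[:3,3],"\n",T[:3,:3])
s=manip.sense(); print(s["time"],s["contact_force"],s["tcp_rot"],manip.pinch_z)
E
```

```text
pics
scene [[496.91877915   0.         327.84920427]
 [  0.         496.91877915 232.39240684]
 [  0.           0.           1.        ]] [-0.06615887  0.          0.          0.          0.        ]
pos [ 1.0476048  -0.46388433  1.20210112] 
 [[ 0.67761227  0.73531904 -0.01214549]
 [ 0.61576549 -0.57631588 -0.53730148]
 [-0.40208764  0.3566033  -0.8433028 ]]
top [[476.328343     0.         319.64244948]
 [  0.         476.328343   240.962635  ]
 [  0.           0.           1.        ]] [-0.09342169  0.          0.          0.          0.        ]
pos [0.38789115 0.03218714 1.13066892] 
 [[-0.01618419 -0.99966628  0.02013447]
 [-0.99390447  0.01388814 -0.10936644]
 [ 0.10905032 -0.02178175 -0.99379756]]
0.1 [ 0.33960604 -0.24050526  0.06214631] [[ 9.66957928e-01  2.54935793e-01 -3.26540007e-04]
 [ 2.54935962e-01 -9.66956255e-01  1.80432390e-03]
 [ 1.44236841e-04 -1.82795209e-03 -9.99998319e-01]] 0.0188
```

View pics/scene0.png

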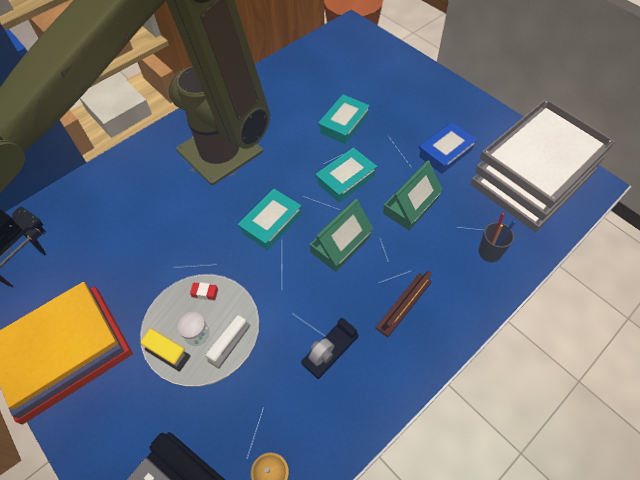

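View pics/top0.png

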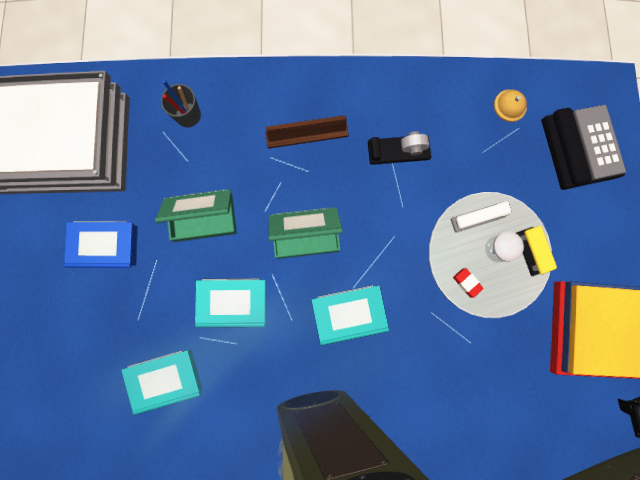

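The scene view shows two green tins, with lids at about (345,232) and (415,193). The top view shows them at about (200,215) and (305,232), with blue and turquoise decoys nearby. The eraser is at (468,283) top and (204,291) scene. Next I'll zoom in on the details in one composite.

```bash
python3 - <<'E'
import cv2, numpy as np
t=cv2.imread("pics/top0.png"); s=cv2.imread("pics/scene0.png")
def c(im,x,y,w,h,k):return cv2.resize(im[y:y+h,x:x+w],(w*k,h*k),interpolation=cv2.INTER_CUBIC)
a=c(t,150,180,200,85,4)      # 800x340
b=c(s,303,155,145,120,3)     # 435x360->
d=c(s,303,155,145,87+33,2)   
out=np.zeros((600,800,3),np.uint8); out[:340]=a
bb=cv2.resize(s[155:275,303:448],None,fx=2.15,fy=2.15,interpolation=cv2.INTER_CUBIC); out[341:341+bb.shape[0],:bb.shape[1]]=bb[:259]
e=c(t,440,260,60,45,4); out[341:341+180,320:560]=e
f=c(s,180,270,58,45,4); out[341:341+180,565:565+232]=f
cv2.imwrite("pics/z.png",out)
E
```

```text
(no output)
```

View pics/z.png

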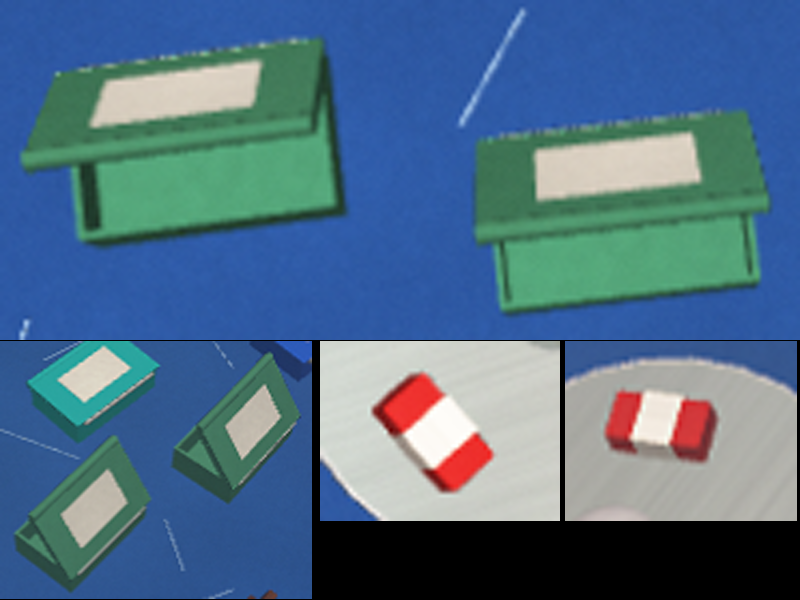

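The composite shows both lids ajar, with the free-edge bead facing the robot and the hinges at the back. The eraser's long axis runs diagonally in the top view. I'll triangulate the label, lid and rim corners and the eraser.

```bash
cat > h.py <<'E'
from station import manip, planner, cams
import cv2, numpy as np
def cal(n):
    c=cams.calibration(n); return [np.array(c[k],float) for k in ("camera_matrix","dist","camera_from_world")]
def norm(n,p):
    K,d,T=cal(n); return cv2.undistortPoints(np.array(p,float).reshape(-1,1,2),K,d)[:,0]
def plane(n,p,z):
    T=cal(n)[2]; r=np.c_[norm(n,p),np.ones(len(norm(n,p)))]@T[:3,:3]; o=-T[:3,:3].T@T[:3,3]
    return o+r*((z-o[2])/r[:,2])[:,None]
def tri(pt,ps):
    X=cv2.triangulatePoints(cal("top")[2][:3],cal("scene")[2][:3],norm("top",pt).T,norm("scene",ps).T); return (X[:3]/X[3]).T
def px(n,P):
    K,d,T=cal(n); return cv2.projectPoints(np.array(P,float),cv2.Rodrigues(T[:3,:3])[0],T[:3,3],K,d)[0][:,0]
def down(yaw): # fingers close along (cos yaw, sin yaw)
    y=np.array([np.cos(yaw),np.sin(yaw),0]); z=np.array([0,0,-1.]); return np.c_[np.cross(y,z),y,z]
E
python3 - <<'E'
from h import *
np.set_printoptions(precision=4,suppress=True)
T=lambda l:np.array(l)/4+[150,180]
S=lambda l:(np.array(l)-[0,341])/2.15+[303,155]
# order: hinge-left, hinge-right, free-left, free-right (as seen from robot-facing top img)
L=tri(T([(57,72),(322,40),(24,160),(308,130)]), S([(300,418),(232,487),(267,353),(197,425)]))
R=tri(T([(477,139),(747,112),(476,238),(766,205)]), S([(149,500),(73,577),(115,437),(30,515)]))
for n,A in (("L",L),("R",R)):
    print(n,A,"\nlen",np.linalg.norm(A[0]-A[1]),np.linalg.norm(A[2]-A[3]),"wid",np.linalg.norm(A[0]-A[2]),np.linalg.norm(A[1]-A[3]))
print("rim front L",plane("top",T([(78,240),(337,208)]),.044)); print("rim front R",plane("top",T([(503,309),(759,281)]),.044))
# labels and eraser by mask
out={}
for v in ("top","scene"):
    im=cv2.imread(f"pics/{v}0.png"); hsv=cv2.cvtColor(im,cv2.COLOR_BGR2HSV)
    red=((hsv[...,0]<6)|(hsv[...,0]>174))&(hsv[...,1]>140)&(hsv[...,2]>90)
    c0=(468,283) if v=="top" else (204,291)
    m=np.zeros(red.shape,np.uint8); cv2.circle(m,c0,22,255,-1); m=cv2.bitwise_and(m,red.astype(np.uint8)*255)
    r=cv2.minAreaRect(cv2.findNonZero(m)); out[v]=r; print(v,r)
    hull=cv2.convexHull(cv2.findNonZero(m)); mm=cv2.moments(hull); out[v+'c']=(mm['m10']/mm['m00'],mm['m01']/mm['m00']); print(out[v+'c'])
    if v=="top": B=plane("top",cv2.boxPoints(r),.05); print(B)
print("eraser tri",tri([out['topc']],[out['scenec']]),plane("top",[out['topc']],.045))
# turntable disc top
im=cv2.imread("pics/top0.png");hsv=cv2.cvtColor(im,cv2.COLOR_BGR2HSV)
m=(hsv[...,1]<60)&(hsv[...,2]>110); k=np.zeros(m.shape,np.uint8); cv2.rectangle(k,(425,185),(557,325),255,-1); m=cv2.bitwise_and(k,m.astype(np.uint8)*255)
e=cv2.fitEllipse(cv2.convexHull(cv2.findNonZero(m))); print("disc",e,plane("top",[e[0]],.03))
print("stapler,punch,jar~",plane("top",[(482,215),(540,250),(509,246)],.08))
E
```

```text
L [[0.6152 0.372  0.0366]
 [0.6302 0.215  0.0441]
 [0.5486 0.3608 0.1245]
 [0.5639 0.2092 0.1191]] 
len 0.15788783342034593 0.15246958008068467 wid 0.11083542558116477 0.10029204054745221
R [[ 0.5702  0.1242  0.0418]
 [ 0.5854 -0.0294  0.0459]
 [ 0.5051  0.1201  0.1178]
 [ 0.5199 -0.0358  0.121 ]] 
len 0.1544092256849302 0.1566080229869306 wid 0.10012693066725498 0.09980857977963721
rim front L [[0.5142 0.3542 0.044 ]
 [0.5306 0.2044 0.044 ]]
rim front R [[ 0.4711  0.1093  0.044 ]
 [ 0.4851 -0.0374  0.044 ]]
top ((467.9774169921875, 282.4751281738281), (28.790393829345703, 15.740541458129883), 47.72631072998047)
(467.83565891472864, 282.4170542635659)
[[ 0.4188 -0.295   0.05  ]
 [ 0.4426 -0.3235  0.05  ]
 [ 0.3927 -0.367   0.05  ]
 [ 0.3691 -0.3384  0.05  ]]
scene ((203.1499786376953, 290.4499816894531), (25.597265243530273, 14.142135620117188), 8.130102157592773)
(203.4117941029485, 290.64367816091954)
eraser tri [[ 0.4064 -0.3317  0.0447]] [[ 0.406  -0.3322  0.045 ]]
disc ((490.55633544921875, 254.64637756347656), (122.36741638183594, 127.77186584472656), 137.88743591308594) [[ 0.4705 -0.3955  0.03  ]]
stapler,punch,jar~ [[ 0.5574 -0.3612  0.08  ]
 [ 0.4754 -0.4938  0.08  ]
 [ 0.4857 -0.4205  0.08  ]]
```

Measurements agree with the given sizes: lid lengths 152–158 mm, hinge z about 44 mm, eraser centre about 45 mm high, disc at the expected radius. Now I'll feel both lids.

```bash
cat >> h.py <<'E'
TIN={"R":np.array([.578,.047]),"L":np.array([.6227,.2935])}  # hinge middles
A=.10; UX=np.array([np.cos(A),np.sin(A)]); UY=np.array([-UX[1],UX[0]])
O=down(-np.pi/2+A)
def tp(t,dx,z,dy=0): return np.r_[TIN[t]+dx*UX+dy*UY,z]  # point relative to hinge middle
E
python3 - <<'E'
from h import *
np.set_printoptions(precision=3,suppress=True)
manip.move_gripper(0.0)
for t in "RL":
    manip.move_pose(tp(t,-.125,.22),O)
    manip.move_straight(tp(t,-.125,.10),speed=.2)
    f0=np.array(manip.sense()["contact_force"])
    hit=manip.move_straight(tp(t,-.035,.10),speed=.05,contact_N=4)
    s=manip.sense(); print(t,hit,s["eef_pos"],np.array(s["contact_force"])-f0)
    manip.move_straight(tp(t,-.035,.10),speed=.05); s=manip.sense(); print("at -35",np.array(s["contact_force"])-f0)
    manip.move_straight(tp(t,.004,.10),speed=.05)
    s=manip.sense(); print("end",s["eef_pos"],np.array(s["contact_force"])-f0,s["time"])
    manip.move_straight(tp(t,-.06,.10),speed=.15); manip.move_straight(tp(t,-.08,.25),speed=.3)
im=cams.capture("scene"); cv2.imwrite("pics/scene1.png",im[:,:,::-1])
print(planner.solve_ik([.406,-.332,.15],down(-2.425)),planner.solve_ik([.406,-.332,.15],down(.716)),manip.sense()["joint_positions"])
E
```

```text
R True [0.496 0.039 0.1  ] [-0.576 -1.054  1.216]
at -35 [-6.43  -0.979  6.42 ]
end [0.578 0.047 0.098] [-10.223  -0.916   3.194] 7.95
L False [0.588 0.29  0.1  ] [-0.679  1.21  -0.567]
at -35 [-0.931  0.836 -0.182]
end [0.627 0.294 0.1  ] [ 0.543  0.225 -0.197] 14.0333
[-0.788 -0.106  1.993 -0.     1.255  1.637] [-0.788 -0.106  1.993 -0.     1.255 -1.504] [ 0.396  0.027  1.697 -0.     1.421  1.867]
```

View pics/scene1.png

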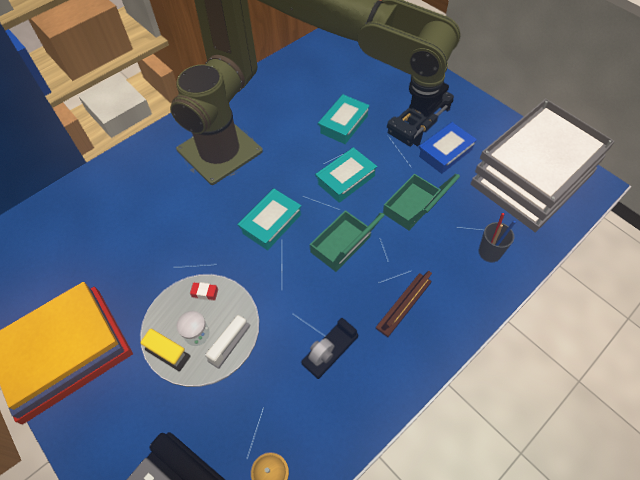

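R resists with about 10 N, so it is stiff; L stays under 1.3 N, so it is free. The picture shows both lids upright or past it (edge-on at about (365,227) and (443,190)), with both tins open and everything else in place. Next I'll grasp the eraser by its ends.

```bash
python3 - <<'E'
from h import *
np.set_printoptions(precision=3,suppress=True)
G=down(-2.425)
manip.move_gripper(.088)
manip.move_pose([.406,-.332,.16],G)
hit=manip.move_straight([.406,-.332,.036],speed=.1,contact_N=6); print(hit,manip.sense()["eef_pos"])
if not hit:
    manip.move_gripper(0.0,force=15); s=manip.sense(); print(s["opening"],s["gripper_force"])
    manip.move_straight([.406,-.332,.20],speed=.15); s=manip.sense(); print(s["opening"],s["gripper_force"],s["contact_force"],s["time"])
for n in ("scene","top"): cv2.imwrite(f"pics/{n}2.png",cams.capture(n)[:,:,::-1])
a=cv2.imread("pics/top2.png"); b=cv2.imread("pics/scene2.png")
out=np.zeros((500,800,3),np.uint8); out[:500,:400]=cv2.resize(a[180:330,380:500],(400,500)); out[:,400:]=cv2.resize(a[170:295,130:230],(400,500)); cv2.imwrite("pics/z2.png",out)
E
```

```text
False [ 0.407 -0.332  0.037]
0.06416064744481619 14.910918027162552
0.06451362342270271 14.911500960588455 [ 0.603 -0.646 -0.153] 22.1917
```

View pics/z2.png

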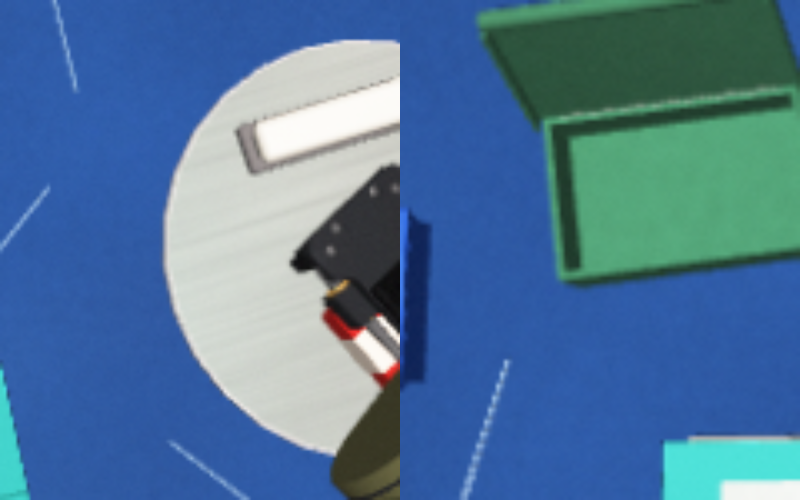

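The eraser is held (opening 64 mm). I'll check the tin L pose with its rim corners, then place it.

```bash
python3 - <<'E'
from h import *
np.set_printoptions(precision=3,suppress=True)
p=px("top",[tp("L",0,.044,.075),tp("L",-.095,.044,.075)]); print("model rim px",p,"seen (166.3,199.8),(170.5,239)")
off=plane("top",[(166.3,199.8),(170.5,239)],.044)-np.array([tp("L",0,.044,.075),tp("L",-.095,.044,.075)]); print(off)
if abs(off).max()<.012:
    manip.move_pose(tp("L",-.0575,.20),O)
    manip.move_straight(tp("L",-.0575,.07),speed=.15)
    hit=manip.move_straight(tp("L",-.0575,.012),speed=.05,contact_N=4); print(hit,manip.sense()["eef_pos"])
    manip.move_gripper(.085)
    manip.move_straight(tp("L",-.0575,.22),speed=.2); manip.move_pose(tp("L",-.16,.3,-.25),O)
    print(manip.sense()["time"])
    for n in ("scene","top"): cv2.imwrite(f"pics/{n}3.png",cams.capture(n)[:,:,::-1])
    a=cv2.imread("pics/top3.png"); b=cv2.imread("pics/scene3.png")
    cv2.imwrite("pics/z3.png",np.hstack([cv2.resize(a[170:270,150:250],(400,400)),cv2.resize(b[150:250,370:470],(400,400))]))
E
```

```text
model rim px [[164.5   196.992]
 [167.639 237.228]] seen (166.3,199.8),(170.5,239)
[[-0.007 -0.004  0.   ]
 [-0.004 -0.007  0.   ]]
False [0.566 0.288 0.013]
29.7917
```

View pics/z3.png

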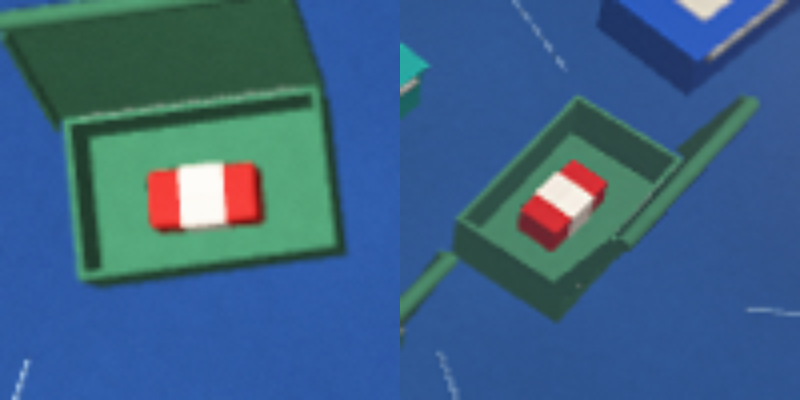

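The eraser lies flat in the middle of the free tin and the lid is leaning back. I'll correct the hinge position by about -5 mm and shut the lid along an arc under a force guard.

```bash
sed -i 's/\[.6227,.2935\]/[.617,.2885]/' h.py; python3 - <<'E'
from h import *
np.set_printoptions(precision=3,suppress=True)
manip.move_gripper(0.0)
manip.move_pose(tp("L",.09,.24),O)
manip.move_straight(tp("L",.09,.117),speed=.15)
f0=np.array(manip.sense()["contact_force"])
r=.075
def P(a): return tp("L",-r*np.cos(a)+.004*np.sin(a)+.010, .044+r*np.sin(a)+.004*np.cos(a)+.001)
pts=[P(1.5)]+[P(a) for a in np.linspace(1.35,0,10)]
for i,p in enumerate(pts):
    hit=manip.move_straight(p,speed=.06 if i==0 else .04,contact_N=4)
    print(i,hit,np.array(manip.sense()["contact_force"])-f0)
    if hit: break
else:
    hit=manip.move_straight(P(0)-[0,0,.008],speed=.02,contact_N=3); s=manip.sense(); print("press",hit,s["eef_pos"],np.array(s["contact_force"])-f0)
    manip.move_straight(P(0)+[0,0,.15],speed=.15); manip.move_pose(tp("L",-.16,.3,-.25),O)
print(manip.sense()["time"])
for n in ("scene","top"): cv2.imwrite(f"pics/{n}4.png",cams.capture(n)[:,:,::-1])
E
```

```text
0 False [-0.493 -0.583  0.084]
1 False [-0.92  -0.325 -0.877]
2 False [-1.003 -0.105 -0.124]
3 False [-0.427  0.544 -1.048]
4 False [-1.256  0.625 -0.174]
5 False [-1.164  0.265 -0.18 ]
6 False [-1.037  1.001  0.446]
7 False [-0.787  0.345 -1.128]
8 False [-0.381  0.711 -0.465]
9 False [-0.988 -0.638  0.02 ]
10 True [-1.937  0.669  3.975]
39.3333
```

View pics/scene4.png

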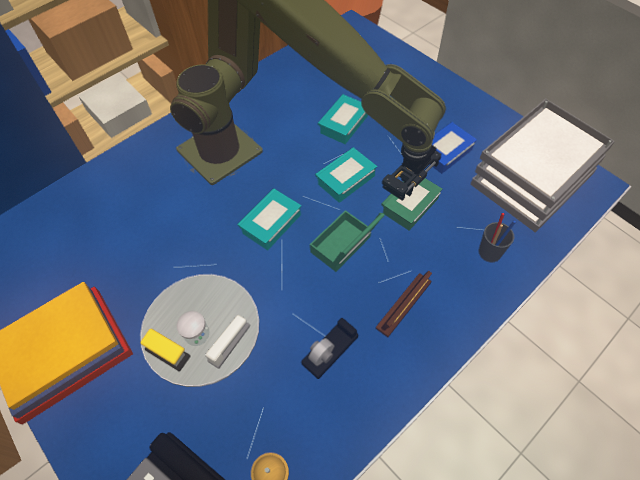

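The lid looks shut under the finger, and the stiff lid is still open. The 4 N stop came at the end of the arc. I'll check the height, press briefly, retreat and measure the lid.

```bash
python3 - <<'E'
from h import *
np.set_printoptions(precision=4,suppress=True)
s=manip.sense(); p=np.array(s["eef_pos"]); print(p)
print(manip.move_straight(p-[0,0,.006],speed=.02,contact_N=4),manip.sense()["eef_pos"],manip.sense()["contact_force"])
manip.move_straight(p+[0,0,.15],speed=.15); manip.move_pose(tp("L",-.16,.3,-.25),O); print(manip.sense()["time"])
for n in ("scene","top"): cv2.imwrite(f"pics/{n}5.png",cams.capture(n)[:,:,::-1])
a=cv2.imread("pics/top5.png"); b=cv2.imread("pics/scene5.png")
cv2.imwrite("pics/z5.png",np.hstack([cv2.resize(a[180:260,155:255],(400,320),interpolation=cv2.INTER_CUBIC),cv2.resize(b[160:240,365:465],(400,320),interpolation=cv2.INTER_CUBIC)]))
E
```

```text
[0.5522 0.282  0.0482]
True [0.5523 0.282  0.0482] [-0.6187 -0.4449  4.8816]
41.8917
```

View pics/z5.png

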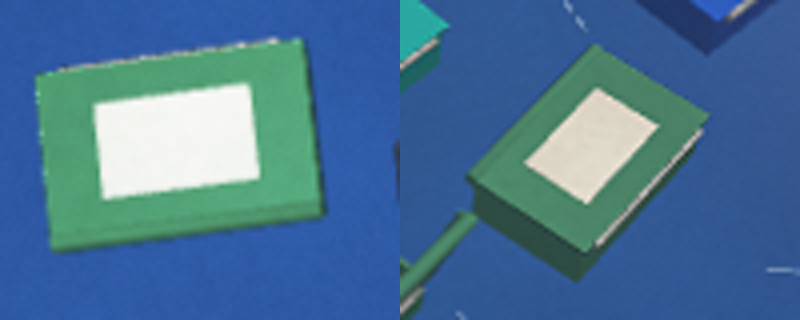

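```bash
python3 - <<'E'
from h import *
np.set_printoptions(precision=4,suppress=True)
X=tri(np.array([(95,103),(248,84),(260,180),(104,199)])/4+[155,180],(np.array([(658,126),(588,203),(527,162),(597,88)])-[400,0])/4+[365,160])
tilt=(X[2:,2].mean()-X[:2,2].mean())/np.linalg.norm((X[2:]-X[:2][::-1]).mean(0)); print(X,"tilt",tilt)
if abs(tilt)<.08 and abs(X[:,2].mean()-.048)<.006: print(manip.hand_in(), manip.sense()["time"])
E
```

```text
[[0.5944 0.3347 0.0467]
 [0.6048 0.2465 0.0458]
 [0.5496 0.2403 0.0451]
 [0.539  0.3297 0.044 ]] tilt -0.030737940247383546
the job is handed in; nothing more can be done
the job is handed in; nothing more can be done
```

The job is handed in, but the verdict wasn't shown: the eraser lies in the left (free-swinging) tin with its lid shut, the stiff right tin is empty with its lid open, and nothing else looked moved in the pictures (about 42 of 67 s used).

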